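Set the café counter for cake: pop the fork box open, latch the sugar box shut

ROBOT

A 7-joint arm with a two-finger parallel gripper is mounted at the origin on the work surface. World frame = base frame: x ahead of the robot, y to its left, z up, the work surface at z = 0. Lengths are in m, angles in rad, forces in N, time in s.
With the tool pointing down it reaches from about 0.4 to 0.85 m from the base axis. Payload 4.5 kg.
Tool frame: the origin (TCP) lies on the centre line of the jaws, within the pads' length; the fingertips stand 17 mm ahead of it and the grasp point (between the pads) lies 2 mm behind it; z points along the fingers, y is the line along which they close (so a half turn about z gives the same grasp; the last joint's range is limited). The gripper opens to 85 mm and grips with 20 to 120 N. Pads are 22 mm wide; open, the fingers measure 114 mm over their backs; the gripper's body (76 mm by 85 mm) begins 54 mm behind the grasp point. The pads swing forward as they close: fully open they stand 13 mm farther back than shut.
Start: joints at [-1.109, 0.689, -0.195, 1.565, 0.157, 0.902, -0.215], TCP at [0.259, 0.569, 0.248] pointing down, gripper open.
Joint ranges: [-3.01, 3.01], [-0.46, 2.08], [-1.47, 1.51], [0.13, 2.56], [-1, 4.14], [0.04, 2.09], [-2.66, 2.66]. Speed limits (rad/s): [2.57, 2.57, 3.14, 3.14, 3.14, 3.14, 3.14].

INTERFACE

Orientations are given as a unit quaternion [x, y, z, w].
In Python, from cell import ctrl, optics, ticket gives the robot as it stands.
- The arm moves only by the tool jog_arm, never from a script. Its argument "moves" is a list of rows, each a list of 6 numbers: the shift along the world's x, y, z in m, then the turn, a rotation vector about the world's x, y, z in degrees. In form: [[dx, dy, dz, wx, wy, wz], ...]. A call has 1 to 20 rows; each row shifts and turns the commanded pose from where the row before left it; what a row does not reach is not made up. A row lasts 1/10 s, in which the tool goes at most 50 mm and 8.59 degrees, less where a joint would pass 70% of its speed; a pose out of reach is approached as far as the arm can. A call with a gripper value outside its range is refused whole. "jaw" is the finger opening in m, from 0 to 0.0854, set as the call begins (left out, the last holds). The fingers move at their own pace and stop on an object; the grip force is fixed at half the most. Time passes only in rows, so rows that do not move let the fingers close. It gives the time, the measured TCP pose, the force, the opening and the grip force at its end, in the units of the state.
- ctrl.get_obs(): the state, without advancing time (a new reading comes with each control period).
- optics.camera(name): name is "scene" or "top"; returns a dict with "image" (420x560x3 uint8, red, green, blue), "z_map" (420x560 float32, m along the optical axis (not along the pixel's ray), 0 where there is no reading), "fx", "fy", "cx", "cy" (pixels), "R" (3x3) and "t" (3): a world point X has camera coordinates R X + t. Camera axes: x right, y down, z forward; pixel columns grow to the right and rows downward; lengths in m; the calibration is good to about 2 mm. A picture is of the moment at which its call begins.
- ticket.hand_in(): hands the job in; it is judged then, once.
The state is a dict: "clock": time; "qpos": joint angles; "joint_velocities": joint speeds; "tau": joint torques, N m; "eef_pos": TCP position; "tool_rot": TCP orientation; "force": force on the tool from outside, world axes, zero at the start; "wrist_torque": the same for the moment, N m; "opening": finger opening in m; "grip_force": force on a finger pad.
Only numpy, scipy, OpenCV 4.12 (cv2) and the standard library are available. Lean on these libraries where they do the work, as an engineer would, in place of code of your own. Each camera call takes 0.05 s, during which the arm holds its last target. There are 200 camera calls.

TASK

Coffee service is over and cake comes next. First press the lid of the square sugar box, which was left ajar, down until its touch latch catches and it stays shut flush; then press the shut lid of the long fork box so that its touch latch lets go and the lid springs ajar. Never let both boxes stand open at once, and leave them so, with nothing touching them.

Things in the scene. Friction and masses are not known exactly. Their poses are not given: they have to be found in the camera images.
- fork_lid_press (a point): Press point of the long fork box (fixed, dark wood, 240 x 110 mm, 85 mm high, walls 6 mm). On the top face of its flat steel lid (224 x 94 x 5 mm, inside the walls, flush with their top when shut), on the centre line, 30 mm in from the free edge, which is nearer the robot. x: towards the hinge, 194 mm away and 5 mm below; y: along the hinge; z: out of the lid. Turned up to 0.3 rad.
- fork_lid (a joint): Fork box lid, rad: 0 shut and flush (start), 0.25 sprung ajar, free edge 55 mm up, -0.034 pressed fully in. Push-push latch near the free edge: pressed straight down at the press point at least 5 mm below flush (hard stop at 7 mm) and let go, it springs ajar; pressed again, it latches. Takes about 2 to 6 N, then a hard stop; a press of 10 to 15 N is ample.
- sugar_lid_press (a point): Press point of the square sugar box (fixed, dark wood, 165 x 165 mm, 85 mm high, walls 6 mm). On the top face of its flat steel lid (149 x 149 x 5 mm, inside the walls, flush with their top when shut), on the centre line, 30 mm in from the free edge, which is nearer the robot. x: towards the hinge, 119 mm away and 5 mm below; y: along the hinge; z: out of the lid. Turned up to 0.3 rad.
- sugar_lid (a joint): Sugar box lid, rad: 0 shut and flush, 0.39 ajar (start), free edge 57 mm up, held by a weak spring, -0.053 pressed fully in. Same push-push latch and forces: pressed straight down at the press point at least 5 mm below flush (hard stop at 7 mm) and let go, it rises to flush and stays shut; pressed less far, or a second time, it springs ajar.

How it is judged:
At the end, for the whole second after the job is handed in: The fork box's lid stands ajar at more than 0.18 rad and the sugar box's lid is latched shut within 0.03 rad of flush, both at rest (neither opening faster than 0.1 rad/s) and staying so (value of joint fork_lid above 0.18 rad and value of joint sugar_lid between -0.03 and 0.03 rad and velocity of joint each of fork_lid, sugar_lid below 0.1 rad/s); the robot touches nothing.
It fails at once if both boxes stand open at once (both lids raised more than 0.1 rad) (value of joint each of fork_lid, sugar_lid above 0.1 rad).
It also fails if it takes over 35 s, if anything falls off the work surface, if the arm or the gripper's body presses on something with over 40 N, if the wrist force passes 120 N, or if a joint passes its speed limit or range.

## Working session

There is one attempt and no reset: what is moved stays moved. The work goes in short steps, Python scripts to look and compute and a tool call to move; the robot and the scene stay as the last step left them, time stands still between calls to the robot, and variables do not carry over. Pictures are saved under pics/ and viewed, at most 10 in all, crops included, and the job is handed in when it is done.

Besides the shell and the picture viewer there is one more tool, called by a JSON object that holds its "method" and its "body". jog_arm: Moves the arm, as the interface text tells. Its arguments: {"type":"object","properties":{"moves":{"type":"array","items":{"type":"array","items":{"type":"number"}}},"jaw":{"type":"number"}},"required":["moves"]}

```bash
mkdir -p pics; python3 - <<'E'
from cell import ctrl, optics
import cv2,numpy as np
ims=[]
for n in("top","scene"):
    c=optics.camera(n); np.savez(f"{n}.npz",**c); cv2.imwrite(f"pics/{n}.png",c["image"][:,:,::-1])
o=ctrl.get_obs(); print({k:np.round(v,3) for k,v in o.items()})
E
```

```text
{'clock': np.float64(0.1), 'qpos': array([-1.109,  0.69 , -0.194,  1.566,  0.157,  0.902, -0.215]), 'joint_velocities': array([ 0.001, -0.002,  0.001, -0.002, -0.002, -0.001, -0.002]), 'tau': array([-3.0000e-03, -5.4060e+01, -1.2720e+00, -1.5899e+01,  9.0000e-03,
        4.0000e-03, -0.0000e+00]), 'eef_pos': array([0.259, 0.568, 0.248]), 'tool_rot': array([ 0.212,  0.977, -0.001, -0.   ]), 'force': array([ 0.162, -0.333, -0.662]), 'wrist_torque': array([-0.038,  0.043, -0.046]), 'grip_force': np.float64(0.0), 'opening': np.float64(0.085)}
```

View pics/top.png

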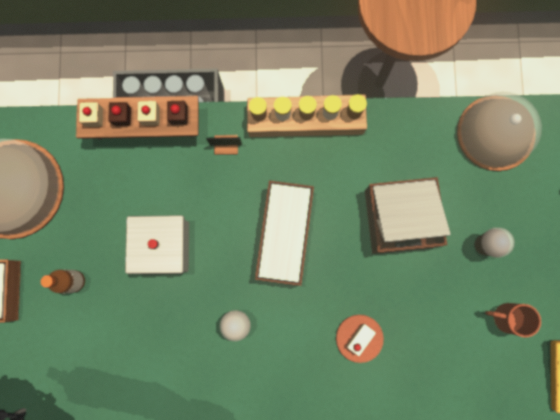

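View pics/scene.png

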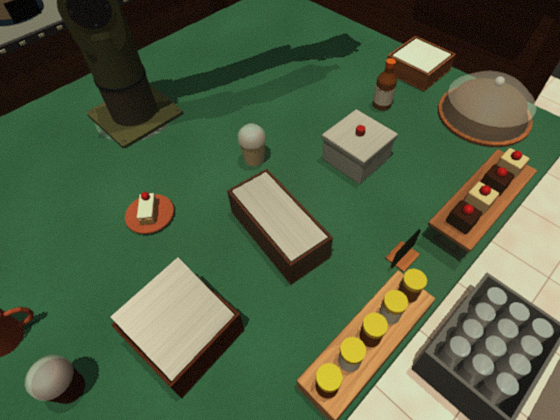

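The top view shows the fork box lid (white, about 285,233) and the sugar box with its raised lid (about 408,212). The robot is below the picture, so the free edges face down.

```bash
cat > m.py <<'E'
import cv2,numpy as np
def load(n):
    c=dict(np.load(f"{n}.npz")); return c
def world(c):
    z=c["z_map"];h,w=z.shape;u,v=np.meshgrid(np.arange(w),np.arange(h))
    P=np.stack([(u-c["cx"])/c["fx"]*z,(v-c["cy"])/c["fy"]*z,z],-1)
    return (P-c["t"])@c["R"]
E
python3 - <<'E'
from m import *
boxes={"top":{"fork":(245,170,325,295),"sugar":(355,165,460,260)},"scene":{"fork":(215,160,340,290),"sugar":(100,250,250,400)}}
for n in boxes:
    c=load(n);W=world(c);im=c["image"].astype(int)
    for k,(a,b,d,e) in boxes[n].items():
        m=np.zeros(im.shape[:2],np.uint8);m[b:e,a:d]=255
        lid=(m>0)&(im.min(2)>110)&(W[...,2]>.06)
        l=cv2.morphologyEx(lid.astype(np.uint8),cv2.MORPH_OPEN,np.ones((3,3)))
        N,lab,st,_=cv2.connectedComponentsWithStats(l);i=1+st[1:,4].argmax();p=W[lab==i]
        r=cv2.minAreaRect(p[:,:2].astype(np.float32));print(n,k,"lid n",len(p),"z",p[:,2].min(),np.median(p[:,2]),p[:,2].max(),"rect",r)
        A=np.c_[p[:,:2],np.ones(len(p))];co=np.linalg.lstsq(A,p[:,2],rcond=None)[0];print("  plane",co,"tilt",np.arctan(np.hypot(*co[:2])),"dir",np.arctan2(co[1],co[0]))
        q=W[(m>0)&(W[...,2]>.03)];r=cv2.minAreaRect(q[:,:2].astype(np.float32));print("  all>.03",r, q[:,2].max())
E
```

```text
top fork lid n 3795 z 0.060055734192265085 0.08442819168161454 1.267172537774457 rect ((0.607499897480011, 0.0010330379009246826), (0.09627030789852142, 0.2277470976114273), 81.15253448486328)
  plane [-0.17936783 -0.17744572  0.19849095] tilt 0.24715059752661117 dir -2.361581314384525
  all>.03 ((0.6062629222869873, 2.070516347885132e-05), (0.11030538380146027, 0.24033331871032715), 81.1191177368164) 1.267172537774457
top sugar lid n 3672 z 0.07372073636257985 0.11373219159884998 1.267172537774457 rect ((0.621056318283081, -0.18375816941261292), (0.1630602777004242, 0.4059249460697174), 14.64928150177002)
  plane [-0.78431735  0.57726703  0.79535963] tilt 0.7721525904508582 dir 2.507104096101094
  all>.03 ((0.6203910112380981, -0.1867150068283081), (0.18255792558193207, 0.40191662311553955), 11.510515213012695) 1.267172537774457
scene fork lid n 3648 z 0.08007380708223677 0.08617879064818804 0.8027563984959811 rect ((0.7717734575271606, -0.10295310616493225), (0.1683933436870575, 0.6274861693382263), 57.8310661315918)
  plane [ 0.07259031 -0.6939201   0.04314203] tilt 0.609185092808624 dir -1.466566396907082
  all>.03 ((0.6914995908737183, -0.11245331168174744), (0.2456841766834259, 0.7266234159469604), 36.675621032714844) 0.8027563984959811
scene sugar lid n 7621 z 0.060873094098510896 0.11361334357362134 0.8027563984959811 rect ((0.7763984203338623, -0.28255176544189453), (0.42230167984962463, 0.14930269122123718), 4.272113800048828)
  plane [ 0.15056998 -0.08982161 -0.00824226] tilt 0.17356206017765896 dir -0.5378743977730407
  all>.03 ((0.7732416391372681, -0.2808363437652588), (0.4273214042186737, 0.1652497798204422), 4.650331974029541) 0.8027563984959811
```

```bash
python3 - <<'E'
from m import *
boxes={"top":{"fork":(245,170,325,295),"sugar":(355,165,460,260)},"scene":{"fork":(215,160,340,290),"sugar":(100,250,250,400)}}
for n in boxes:
    c=load(n);W=world(c);im=c["image"].astype(int);ok=(c["z_map"]>0)&(W[...,2]<.2)
    for k,(a,b,d,e) in boxes[n].items():
        m=np.zeros(im.shape[:2],bool);m[b:e,a:d]=1;m&=ok
        lid=m&(im.min(2)>110)&(W[...,2]>.075)
        l=cv2.morphologyEx(lid.astype(np.uint8),cv2.MORPH_OPEN,np.ones((3,3)))
        N,lab,st,_=cv2.connectedComponentsWithStats(l);i=1+st[1:,4].argmax();p=W[lab==i]
        print(n,k,"lid",len(p),np.percentile(p[:,2],[1,50,99]).round(4),cv2.minAreaRect(p[:,:2].astype(np.float32)))
        co=np.linalg.lstsq(np.c_[p[:,:2],np.ones(len(p))],p[:,2],rcond=None)[0];print("  plane",co,"tilt",np.arctan(np.hypot(*co[:2])),"dir",np.arctan2(-co[1],-co[0]))
        q=W[m&(W[...,2]>.03)];print("  all>.03",cv2.minAreaRect(q[:,:2].astype(np.float32)))
        q=W[m&(W[...,2]>.07)&(W[...,2]<.09)];print("  rim",cv2.minAreaRect(q[:,:2].astype(np.float32)))
        t=[np.median(q[:,2])];print("  z",t, "table",np.median(W[ok&(W[...,2]<.02)][:,2]))
E
```

```text
top fork lid 3706 [0.0788 0.0845 0.0897] ((0.6075487732887268, 0.0010148584842681885), (0.09624943882226944, 0.22658303380012512), 81.15253448486328)
  plane [-0.00356616  0.00160974  0.08655517] tilt 0.0039126202706427785 dir -0.4240111057934141
  all>.03 ((0.6062629222869873, 2.070516347885132e-05), (0.11030538380146027, 0.24033331871032715), 81.1191177368164)
  rim ((0.6062629222869873, 2.070516347885132e-05), (0.11030538380146027, 0.24033331871032715), 81.1191177368164)
  z [np.float64(0.08435155522192729)] table -0.0020901196839989006
top sugar lid 3651 [0.0828 0.1136 0.1415] ((0.6506862044334412, -0.2977809011936188), (0.14107215404510498, 0.15689058601856232), 4.53615140914917)
  plane [-0.40916474 -0.03038079  0.36934652] tilt 0.3893463998556179 dir 0.07411473900036102
  all>.03 ((0.6429567337036133, -0.29468366503715515), (0.16569480299949646, 0.16603495180606842), 4.60287618637085)
  rim ((0.6429752707481384, -0.29469338059425354), (0.1656593233346939, 0.16601261496543884), 4.60287618637085)
  z [np.float64(0.08462092592910683)] table -0.0020901196839989006
scene fork lid 3
[... 365 characters left out ...]
0284424, 0.0032963827252388), (0.11134766787290573, 0.24169816076755524), 81.0166244506836)
  z [np.float64(0.08597271038424417)] table 0.00046111337285653013
scene sugar lid 7578 [0.0857 0.1135 0.1418] ((0.6496016979217529, -0.2912314832210541), (0.13935109972953796, 0.1486319601535797), 4.7127461433410645)
  plane [-0.41131159 -0.03274141  0.37149475] tilt 0.39133187218310855 dir 0.07943494324732574
  all>.03 ((0.6430181264877319, -0.29142943024635315), (0.16595986485481262, 0.16527685523033142), 4.630983829498291)
  rim ((0.6429619193077087, -0.2914336025714874), (0.1659012883901596, 0.1652497798204422), 4.650331974029541)
  z [np.float64(0.08585868124855997)] table 0.00046111337285653013
```

{"method": "jog_arm", "body": {"jaw": 0, "moves": [[0.026,-0.039,0,0,0,0],[0.026,-0.039,0,0,0,0],[0.026,-0.039,0,0,0,0],[0.026,-0.039,0,0,0,0],[0.026,-0.039,0,0,0,0],[0.026,-0.039,0,0,0,0],[0.026,-0.039,0,0,0,0],[0.026,-0.039,0,0,0,0],[0.026,-0.039,0,0,0,0],[0.026,-0.039,0,0,0,0],[0.008,-0.0475,0,0,0,0],[0.008,-0.0475,0,0,0,0],[0.008,-0.0475,0,0,0,0],[0.008,-0.0475,0,0,0,0],[0.008,-0.0475,0,0,0,0],[0.008,-0.0475,0,0,0,0],[0.008,-0.0475,0,0,0,0],[0.008,-0.0475,0,0,0,0],[0.008,-0.0475,0,0,0,0],[0.008,-0.0475,0,0,0,0]]}}

```text
clock: 2.1
eef_pos: [0.5989, -0.2983, 0.2479]
tool_rot: [0.212, 0.977, 0.0, -0.0]
force: [0.7, 0.5, -0.1]
opening: 0.0
grip_force: 0.0
```

{"method": "jog_arm", "body": {"moves": [[0,0.001,-0.025,0,0,0],[0,0,-0.025,0,0,0],[0,0,-0.025,0,0,0],[0,0,-0.02,0,0,0],[0,0,-0.008,0,0,0],[0,0,-0.008,0,0,0],[0,0,-0.008,0,0,0],[0,0,-0.008,0,0,0],[0,0,-0.008,0,0,0],[0,0,0,0,0,0]]}}

```text
clock: 3.1
eef_pos: [0.5991, -0.2955, 0.1125]
tool_rot: [0.212, 0.977, -0.0, -0.0]
force: [-1.6, 0.1, 0.9]
opening: 0.0001
grip_force: 0.6
```

{"method": "jog_arm", "body": {"moves": [[0,0,-0.004,0,0,0],[0,0,-0.004,0,0,0],[0,0,-0.003,0,0,0],[0,0,0,0,0,0]]}}

```text
clock: 3.5
eef_pos: [0.5992, -0.2953, 0.1018]
tool_rot: [0.212, 0.977, 0.0, -0.0]
force: [-0.9, 0.2, 0.8]
opening: -0.0001
grip_force: 0.8
```

{"method": "jog_arm", "body": {"moves": [[0,0,-0.003,0,0,0],[0,0,-0.002,0,0,0],[0,0,0,0,0,0]]}}

```text
clock: 3.8
eef_pos: [0.5995, -0.2953, 0.0971]
tool_rot: [0.212, 0.977, 0.0, 0.0]
force: [-1.1, -0.8, 1.6]
opening: 0.0001
grip_force: 0.9
```

{"method": "jog_arm", "body": {"moves": [[0,0,-0.002,0,0,0],[0,0,0,0,0,0]]}}

```text
clock: 4.0
eef_pos: [0.5995, -0.2953, 0.096]
tool_rot: [0.212, 0.977, -0.0, 0.0]
force: [-1.8, -0.3, 5.0]
opening: 0.0001
grip_force: 3.0
```

{"method": "jog_arm", "body": {"moves": [[0,0,-0.001,0,0,0],[0,0,0,0,0,0]]}}

```text
clock: 4.2
eef_pos: [0.5996, -0.2953, 0.0957]
tool_rot: [0.212, 0.977, -0.0, 0.0]
force: [-3.7, 0.8, 9.8]
opening: 0.0
grip_force: 5.0
```

{"method": "jog_arm", "body": {"moves": [[0,0,-0.001,0,0,0],[0,0,0,0,0,0]]}}

```text
clock: 4.4
eef_pos: [0.5996, -0.2954, 0.0953]
tool_rot: [0.212, 0.977, -0.0, 0.0]
force: [-5.1, 1.4, 14.1]
opening: -0.0002
grip_force: 7.2
```

Hard stop reached (14 N, 7 mm below flush). Release.

{"method": "jog_arm", "body": {"moves": [[0,0,0.004,0,0,0],[0,0,0.006,0,0,0],[0,0,0.01,0,0,0],[0,0,0.02,0,0,0],[0,0,0.04,0,0,0],[0,0,0.04,0,0,0],[0,0,0.03,0,0,0],[0,0,0,0,0,0]]}}

```text
clock: 5.2
eef_pos: [0.6024, -0.2958, 0.249]
tool_rot: [0.212, 0.977, -0.0, 0.005]
force: [0.9, -0.1, -0.4]
opening: -0.0
grip_force: 0.0
```

```bash
python3 - <<'E'
from cell import optics
from m import *
c=optics.camera("scene");np.savez("scene2.npz",**c);W=world(c);im=c["image"].astype(int)
d=W[...,:2]-np.array([.643,-.2925])
u=np.array([.9967,.0807]);m=(c["z_map"]>0)&(abs(d@u)<.068)&(abs(d@np.array([-u[1],u[0]]))<.068)&(W[...,2]<.15)&(W[...,2]>.03)
p=W[m];co=np.linalg.lstsq(np.c_[p[:,:2],np.ones(len(p))],p[:,2],rcond=None)[0];print(len(p),co,np.percentile(p[:,2],[1,50,99]))
E
```

```text
5443 [-3.86971349e-03  7.45817744e-05  8.84411627e-02] [0.08307989 0.08590648 0.08879879]
```

Sugar lid is flush (slope 0.004). Now the fork lid.

{"method": "jog_arm", "body": {"moves": [[-0.01,0.039,0,0,0,0],[-0.01,0.039,0,0,0,0],[-0.01,0.039,0,0,0,0],[-0.01,0.039,0,0,0,0],[-0.01,0.039,0,0,0,0],[-0.01,0.039,0,0,0,0],[-0.009,0.038,0,0,0,0],[-0.008,0.038,0,0,0,0],[0,0,-0.02,0,0,0],[0,0,-0.035,0,0,0],[0,0,-0.035,0,0,0],[0,0,-0.03,0,0,0],[0,0,-0.015,0,0,0],[0,0,0,0,0,0]]}}

```text
clock: 6.65
eef_pos: [0.5197, 0.0148, 0.1055]
tool_rot: [0.212, 0.977, -0.001, -0.003]
force: [0.4, 0.1, -0.5]
opening: -0.0
grip_force: 0.0
```

{"method": "jog_arm", "body": {"moves": [[0.005,0,0,0,0,0],[0,0,-0.003,0,0,0],[0,0,-0.003,0,0,0],[0,0,-0.002,0,0,0],[0,0,0,0,0,0]]}}

```text
clock: 7.15
eef_pos: [0.5279, 0.0147, 0.1007]
tool_rot: [0.212, 0.977, 0.0, 0.001]
force: [0.4, 0.2, 0.9]
opening: -0.0001
grip_force: 0.7
```

{"method": "jog_arm", "body": {"moves": [[0,0,-0.002,0,0,0],[0,0,0,0,0,0]]}}

```text
clock: 7.35
eef_pos: [0.5277, 0.0147, 0.0984]
tool_rot: [0.212, 0.977, 0.0, 0.0]
force: [1.1, -0.1, 1.4]
opening: 0.0001
grip_force: 0.8
```

{"method": "jog_arm", "body": {"moves": [[0,0,-0.002,0,0,0],[0,0,-0.001,0,0,0],[0,0,0,0,0,0]]}}

```text
clock: 7.65
eef_pos: [0.5276, 0.0148, 0.0955]
tool_rot: [0.212, 0.977, 0.0, 0.0]
force: [1.1, -0.5, 4.9]
opening: -0.0001
grip_force: 2.4
```

{"method": "jog_arm", "body": {"moves": [[0,0,-0.001,0,0,0],[0,0,0,0,0,0]]}}

```text
clock: 7.85
eef_pos: [0.5276, 0.0148, 0.095]
tool_rot: [0.212, 0.977, 0.0, 0.001]
force: [-0.3, 1.0, 10.2]
opening: -0.0001
grip_force: 4.8
```

{"method": "jog_arm", "body": {"moves": [[0,0,-0.001,0,0,0],[0,0,0,0,0,0],[0,0,0.006,0,0,0],[0,0,0.015,0,0,0],[0,0,0.03,0,0,0],[0,0,0.04,0,0,0],[0,0,0.04,0,0,0],[0,0,0.03,0,0,0],[-0.02,0.03,0,0,0,0],[-0.02,0.03,0,0,0,0],[-0.02,0.03,0,0,0,0],[0,0.04,0,0,0,0],[0,0.04,0,0,0,0],[0,0,0,0,0,0],[0,0,0,0,0,0],[0,0,0,0,0,0]]}}

```text
clock: 9.45
eef_pos: [0.4668, 0.1831, 0.2538]
tool_rot: [0.213, 0.977, -0.001, -0.001]
force: [-0.7, 0.0, 0.2]
opening: 0.0002
grip_force: 0.0
```

```bash
python3 - <<'E'
from cell import optics,ctrl
from m import *
c=optics.camera("scene");W=world(c);cv2.imwrite("pics/end.png",c["image"][:,:,::-1])
for C,u,a,b in(((.643,-.2925),(.9967,.0807),.068,.068),((.606,.0015),(.988,-.1555),.1,.04)):
    u=np.array(u);d=W[...,:2]-np.array(C);m=(c["z_map"]>0)&(abs(d@u)<a)&(abs(d@np.array([-u[1],u[0]]))<b)&(W[...,2]<.15)&(W[...,2]>.07)
    p=W[m];co=np.linalg.lstsq(np.c_[p[:,:2],np.ones(len(p))],p[:,2],rcond=None)[0];print(len(p),co,np.arctan(np.hypot(*co[:2])))
print(ctrl.get_obs()["force"],ctrl.get_obs()["clock"])
E
```

```text
5446 [-0.00301567  0.00019091  0.08794456] 0.0030216979169333693
3362 [-0.25270026  0.03996322  0.26752137] 0.25046822717705036
[ 0.52812768 -0.68429254  0.15800774] 9.5
```

View pics/end.png

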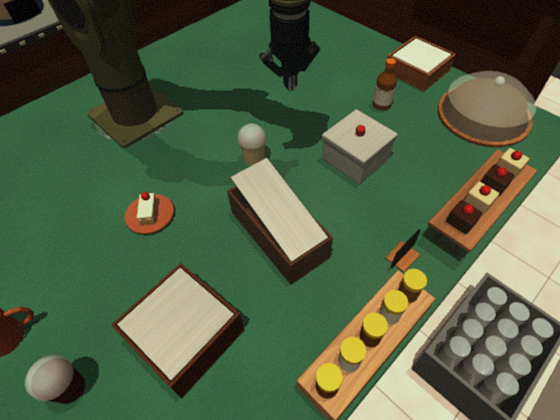

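The picture shows the sugar lid flush (about 180,325), the fork lid ajar (about 280,210, 0.25 rad) and the gripper well clear (about 290,60).

```bash
python3 -c "
from cell import ticket
print(ticket.hand_in())"
```

```text
the job is handed in; nothing more can be done
None
```

The job is handed in at about 9.5 s: the sugar lid is latched flush (0.003 rad), the fork lid is sprung ajar (0.25 rad), and the arm is clear of both boxes; the hand-in call returned no verdict.

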